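# Wake and tare the balance, then log the zero

## Robot

A 7-joint arm with a two-finger parallel gripper is mounted at the origin on the work surface. World frame = base frame: x ahead of the robot, y to its left, z up, the work surface at z = 0. Lengths are in mm, angles in rad, forces in N, time in s.
With the tool pointing down it reaches from about 400 to 925 mm from the base axis. Payload 5.6 kg.
Tool frame: the origin (TCP) lies on the centre line of the jaws, within the pads' length; the fingertips stand 25 mm ahead of it and the grasp point (between the pads) lies 6 mm ahead of it; z points along the fingers, y is the direction in which the jaws open and shut (so a half turn about z gives the same grasp; the last joint's range is limited). The gripper opens to 85 mm and grips with 20 to 120 N. Pads are 22 mm wide; open, the fingers measure 114 mm over their backs; the gripper's body (76 mm by 85 mm) begins 54 mm behind the grasp point. The pads swing forward as they close: fully open they stand 13 mm farther back than shut.
Start: joints at [1.286, 0.468, -0.012, 1.603, 0.006, 1.071, -0.056], TCP at [155.6, -631.108, 227.59] pointing down, gripper open.
Joint ranges: [-2.53, 2.53], [-0.31, 2.02], [-1.57, 1.55], [0.28, 2.44], [-1.29, 4.43], [0.15, 1.84], [-2.92, 2.92]. Speed limits (rad/s): [2.57, 2.57, 3.14, 3.14, 3.14, 3.14, 3.14].

## Interface

Orientations are given as a unit quaternion [w, x, y, z].
In Python, from plant import * gives the robot as it stands.
- The arm moves only by the tool jog_arm, never from a script. Its argument "increments" is a list of rows, each an object with "linear": the shift along the world's x, y, z scaled (see below), a list of three; "dr": the turn, a rotation vector about the world's x, y, z scaled (see below), a list of three. A call has 1 to 20 rows; each row is the pose to reach, as a shift and turn from the pose measured when the call began, turning the shorter way round; what a row does not reach only later rows make up. The controller multiplies each number of a shift by 0.25 m and each number of a turn by 180 degrees. A row lasts 1/10 s, in which the tool goes at most 50 mm and 8.59 degrees, less where a joint would pass 70% of its speed; a pose out of reach is approached as far as the arm can. A call with a number of a shift or a turn outside -1 to 1 is refused whole. A call with a gripper value outside its range is refused whole. "jaw" is the opening in per cent of the stroke, from 0 (shut) to 100 (fully open), set as the call begins (left out, the last holds). The fingers move at their own pace and stop on an object; "squeeze" is the grip in N (left out, the last holds). Time passes only in rows, so rows that repeat a pose let the fingers close. It gives the time, the measured TCP pose, the force and the opening at its end, in the units of the state.
- state(): the state, without advancing time (a new reading comes with each control period).
- get_image(name): name is "side" or "top"; returns (picture, depth): 480x640x3 uint8, blue, green, red; 480x640 float32, mm along the optical axis (not along the pixel's ray), 0 where there is no reading.
- calibration(name): a dict with "mtx" (3x3 intrinsics, pixels), "rvec" (rotation vector, rad) and "tvec" (3), from world to camera coordinates, as OpenCV has them. Camera axes: x right, y down, z forward; pixel columns grow to the right and rows downward; lengths in mm; the calibration is good to about 2 mm. A picture is of the moment at which its call begins. calibration takes no time and is no camera call.
- job_done(): hands the job in, once; it reports no verdict.
Trained networks look in the newest picture that a camera, given by its name, has taken for a name from the list of things; names that differ only in an ending like _2 or _b are one class to them, and where a whole thing is asked for, a point or a joint stands for the part that bears it (a point fixed in the world has none). Each returns a list of dicts, best first, with "confidence" (0 to 1); they miss things now and then, are a little off and sometimes report something else, mostly with a low value. They report only what shows in the picture. A call takes as long as a camera call. They do not tell look-alikes from the thing itself.
- look_for(thing, camera): "pixel" ([column, row] in pixels, amid what is visible of it).
- outline_of(thing, camera): "mask" (480x640 bool, what is visible of it) and "pixel" ([column, row] in pixels, amid what is visible of it).
- landmark_of(thing, camera): "pixel" ([column, row] in pixels: a listed point, or the origin of a listed thing).
The state is a dict: "time_s": time; "joint_positions": joint angles; "dq": joint speeds; "effort": joint torques, N m; "tcp_pos": TCP position; "orientation": TCP orientation; "force": force on the tool from outside, world axes, zero at the start; "moment": the same for the moment, N m; "width": finger opening in mm.
Only numpy, scipy, OpenCV 4.12 (cv2) and the standard library are available. Lean on these libraries where they do the work, as an engineer would, in place of code of your own. Each camera call takes 0.05 s, during which the arm holds its last target.

## Task

The lab balance is asleep with an empty beaker on its pan: with the fingertips, lightly press and let go the round power key at the left end of the balance's key row to wake it, then the wide tare bar at the right end of that row to zero out the beaker, then the large square print key on the small printer standing beside the balance to log the zero. Tap the keys gently one at a time in that order, and press none of the other keys on the two devices. Nothing is to be picked up: do not touch the pan or the beaker, do not shove or lift the printer, and leave everything else on the bench where it stands.

Things in the scene. Friction and masses are not known exactly. Their poses are not given: they have to be found in the camera images.
- balance: White lab balance, 215 mm wide, 320 mm deep, fixed. Origin: centre of its underside; x to its back, y to its left seen from its front (robot side). Rear deck 70 mm high; the front 115 mm is a panel sloping up 12 degrees, 45 to 70 mm high, display uphill, below it a dark strip with four white keys, left to right: round (power), small square (menu), small square (unit), wide bar (tare).
- key_power_top (a point): Power key: the only round one, 20 mm across, left end of the balance's key row (41 mm centre to centre from the next key). This point: centre of the key's upper face, 10 mm proud of the panel while up; z axis points out of the key (it sinks along -z), y axis along the key row (towards the device's left as seen from its front), x axis up the slope to the device's back.
- key_power (a joint): Power key, joint value in m: 0 = up at rest, 0.006 = fully down (6 mm travel); sprung, starts to move at 1 N, then 1.3 N per mm, fully down at 9 N on a hard stop, springs back up; it counts as pressed from 2 mm (3.6 N), need not go fully down, and is harmed over 25 N (press slowly).
- key_tare_top (a point): Tare key: wide bar, 56 mm along the row by 18 mm, right end of the balance's key row. This point: centre of the key's upper face, 10 mm proud of the panel while up; z axis points out of the key (it sinks along -z), y axis along the key row (towards the device's left as seen from its front), x axis up the slope to the device's back.
- key_tare (a joint): Tare key, joint value in m: 0 = up at rest, 0.006 = fully down (6 mm travel); sprung, starts to move at 1 N, then 1.3 N per mm, fully down at 9 N on a hard stop, springs back up; it counts as pressed from 2 mm (3.6 N), need not go fully down, and is harmed over 25 N (press slowly).
- key_menu (a joint): Menu key, not to be pressed: 14 mm square, second from the left in the balance's row. Value as for the others, 0 up, 0.006 m down.
- key_unit (a joint): Unit key, not to be pressed: 14 mm square, third from the left in the balance's row. Value as for the others, 0 up, 0.006 m down.
- pan: Round steel weighing pan, 140 mm across, on the balance's rear deck, not to be touched. Origin at the centre of its upper face, 88 mm above the bench.
- beaker: Small glass beaker, 48 mm across, 62 mm high, standing loose on the pan. Origin at the centre of its underside.
- printer: Small white printer, 110 mm wide, 170 mm deep, 79 mm high over its round paper cover, paper slip to 90 mm; loose, about 1.1 kg, left or right of the balance. Origin: centre of its underside; x to its back, y to its left seen from its front. Front half: panel sloping up 12 degrees, 40 to 57 mm high, with two white keys: large square (print, left), small narrow (feed, right).
- key_print_top (a point): Print key: 22 mm square, the larger and left one of the printer's two keys. This point: centre of the key's upper face, 10 mm proud of the panel while up; z axis points out of the key (it sinks along -z), y axis along the key row (towards the device's left as seen from its front), x axis up the slope to the device's back.
- key_print (a joint): Print key, joint value in m: 0 = up at rest, 0.006 = fully down (6 mm travel); sprung, starts to move at 1 N, then 1.3 N per mm, fully down at 9 N on a hard stop, springs back up; it counts as pressed from 2 mm (3.6 N), need not go fully down, and is harmed over 25 N (press slowly).
- key_feed (a joint): Paper feed key, not to be pressed: 16 mm by 8 mm (narrow along the row), 54 mm to the right of the print key. Value as for the others, 0 up, 0.006 m down.
- rack: Blue tube rack, 200 mm by 100 mm, 72 mm high, fixed to the bench on the other side of the balance from the printer. Origin at the centre of its underside. Its tubes stand 118 mm above the bench.
- tube0: a bystander: leave it where it is. Clear capped tube, 16 mm thick, blue cap 21 mm across, 112 mm long, standing in the rack. Origin at the centre of its foot.
- tube1: a bystander: leave it where it is. Clear capped tube, 16 mm thick, blue cap 21 mm across, 112 mm long, standing in the rack. Origin at the centre of its foot.
- plate: a bystander: leave it where it is. Clear well plate, 128 by 86 mm, 15 mm high, lying on the bench behind on the right. Origin at the centre of its underside.
- spatula: a bystander: leave it where it is. Steel spatula, 180 mm long, 4 mm thick, lying in front of the balance. Origin under its handle's middle.
- jar: a bystander: leave it where it is. White jar, 60 mm across, 70 mm high, in front of the balance on the right. Origin at the centre of its underside.
- pipette: a bystander: leave it where it is. Black pipette, 250 mm long, 34 mm high, lying on the bench at the far right. Origin near its middle, on the bench.
- bottle: a bystander: leave it where it is. Amber bottle, 70 mm across, 150 mm high, behind on the left. Origin at the centre of its underside.
- tipbox: a bystander: leave it where it is. Tip box with blue lid, 122 by 87 mm, 69 mm high, behind on the left. Origin at the centre of its underside.
There are look-alikes about, which are no part of the job. What is shaped like the printer but green is not meant. What is shaped like the beaker but blue is not meant.

How it is judged (in metres and radians):
On the way, in this order (a step that is already met when the one before it is completed fails the run):
1. the power key is pressed by a finger, the tare and print keys being up (value of joint key_power above 0.002 m and contact force between the fingers and key_power above 0.3 N and value of joint each of key_tare, key_print below 0.001 m), for 0.05 s.
2. then the tare bar is pressed by a finger, the power and print keys being up (value of joint key_tare above 0.002 m and contact force between the fingers and key_tare above 0.3 N and value of joint each of key_power, key_print below 0.001 m), for 0.05 s.
3. then the print key is pressed by a finger, the power and tare keys being up (value of joint key_print above 0.002 m and contact force between the fingers and key_print above 0.3 N and value of joint each of key_power, key_tare below 0.001 m), for 0.05 s.
At the end, for the whole second after the job is handed in: All keys are up again (less than 1 mm down), the beaker stands upright on the pan within 8 mm of where it was, the printer stands level within 12 mm of where it was, both at rest, and every bystander is within 20 mm of where it was (value of joint each of key_power, key_tare, key_print, key_menu, key_unit, key_feed below 0.001 m and horizontal distance between beaker and pan below 0.045 m and distance of beaker from where it was at the start of the episode below 0.008 m and angle between beaker's own z axis and vertical below 0.1 rad and distance of printer from where it was at the start of the episode below 0.012 m and angle between printer's own z axis and vertical below 0.05 rad and linear speed of each of printer, beaker below 0.02 m/s and distance of each of plate, spatula, pipette, bottle, jar, tipbox, tube0, tube1 from where it was at the start of the episode below 0.02 m); the robot touches nothing.
It fails at once if another key of the balance or printer is pressed (2 mm down) (value of joint any of key_menu, key_unit, key_feed above 0.002 m).
It fails at once if the balance or the printer is pressed harder than 25 N, which is not a light tap (contact force between any of the fingers, the arm and balance above 25 N or contact force between any of the fingers, the arm and printer above 25 N).
It fails at once if the robot touches the weighing pan or the beaker, or the beaker is shifted by more than 8 mm or lifted (contact force between any of the fingers, the arm and pan above 0.5 N or contact force between any of the fingers, the arm and beaker above 0.5 N or distance of beaker from where it was at the start of the episode above 0.008 m).
It fails at once if the printer is lifted or shoved by more than 12 mm (distance of printer from where it was at the start of the episode above 0.012 m).
It fails at once if a bystander is moved by more than 20 mm or lifted (distance of any of plate, spatula, pipette, bottle, jar, tipbox, tube0, tube1 from where it was at the start of the episode above 0.02 m).
It also fails if it takes over 48 s, if anything falls off the work surface, if the arm or the gripper's body presses on something with over 40 N, if the wrist force passes 120 N, or if a joint passes its speed limit or range.

## Working session

There is one attempt and no reset: what is moved stays moved. The work goes in short steps, Python scripts to look and compute and a tool call to move; the robot and the scene stay as the last step left them, time stands still between calls to the robot, and variables do not carry over. Pictures are saved under pics/ and viewed, and the job is handed in when it is done.

Besides the shell and the picture viewer there is one more tool, called after ">>>" as name([rows], argument=value, ...), one row to a line, values as JSON. jog_arm: Moves the arm, as the interface text tells. Its arguments: {"type":"object","properties":{"increments":{"type":"array"},"jaw":{"type":"number"},"squeeze":{"type":"number"}},"required":["increments"]}

```bash
mkdir -p pics; ls
python3 - <<'E'
from plant import *
import cv2,numpy as np
print(state())
for c in("side","top"):
    im,d=get_image(c); cv2.imwrite(f"pics/{c}0.png",im); np.save(f"pics/{c}0.npy",d)
    print(c,calibration(c))
    for t in("key_power_top","key_tare_top","key_print_top","printer","balance","pan"):
        print(t,[(np.round(r["pixel"],1).tolist(),round(r["confidence"],2)) for r in landmark_of(t,c)])
print(state()["time_s"])
E
```

```text
pics
{'time_s': 0.0, 'joint_positions': array([ 1.2859868 ,  0.46838851, -0.01163665,  1.60366292,  0.00601617,
        1.07142909, -0.05630247]), 'dq': array([-1.13517256e-03, -4.70058164e-04, -4.16696172e-05,  3.28756517e-04,
       -7.20693782e-04, -2.06938146e-03,  9.26452775e-05]), 'effort': array([-5.17008666e-04, -5.32388198e+01,  2.12029775e-02, -2.51307482e+01,
        1.12244466e-02,  7.81735755e-03, -3.93691334e-05]), 'tcp_pos': array([ 155.45339007, -630.52325237,  226.61475616]), 'orientation': array([-9.09992183e-04,  9.92701197e-01,  1.20596331e-01, -1.74584455e-04]), 'force': array([ 0.06111983, -0.16285973, -0.0125891 ]), 'moment': array([ 0.03559599,  0.02724085, -0.00331238]), 'width': 85.31147358327765}
side {'mtx': array([[467.73255726,   0.        , 319.47579878],
       [  0.        , 467.73255726, 240.8455746 ],
       [  0.        ,   0.        ,   1.        ]]), 'rvec': array([ 2.19685587, -0.34389097,  0.17649366]), 'tvec': array([-566.84360053,   73.6814799 , 1225.49909584])}
key_power_top [([268.8, 206.7], 0.48)]
key_tare_top [([292.8, 229.2], 0.66)]
key_
[... 190 characters left out ...]
.65)]
pan [([339.1, 196.2], 0.78)]
top {'mtx': array([[537.44240722,   0.        , 328.43433236],
       [  0.        , 537.44240722, 240.1864059 ],
       [  0.        ,   0.        ,   1.        ]]), 'rvec': array([ 2.13795296, -2.12295322,  0.20293636]), 'tvec': array([-174.42136571,  555.54717224, 1579.7197539 ])}
key_power_top [([243.0, 263.9], 0.35)]
key_tare_top [([292.8, 256.6], 0.7), ([266.0, 198.8], 0.17)]
key_print_top [([374.1, 268.2], 0.58), ([526.8, 291.8], 0.53), ([403.0, 348.9], 0.42)]
printer [([381.3, 255.8], 0.74), ([404.0, 329.0], 0.7), ([497.6, 290.4], 0.57), ([263.5, 199.1], 0.27)]
balance [([271.0, 223.0], 0.84)]
pan [([263.8, 198.0], 0.62), ([244.5, 261.8], 0.41)]
0.7
```

View pics/side0.png

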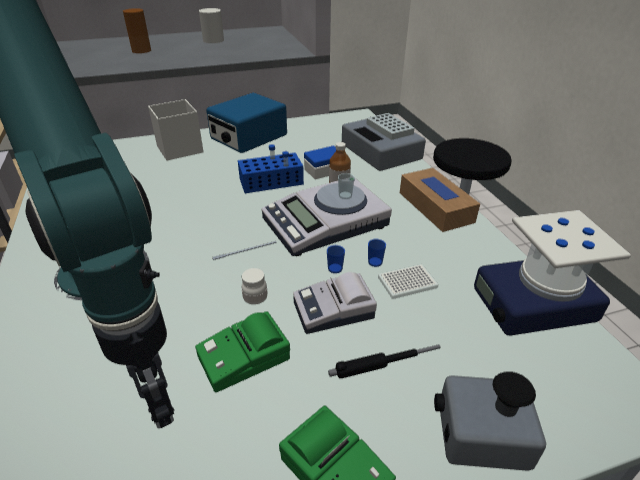

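View pics/top0.png

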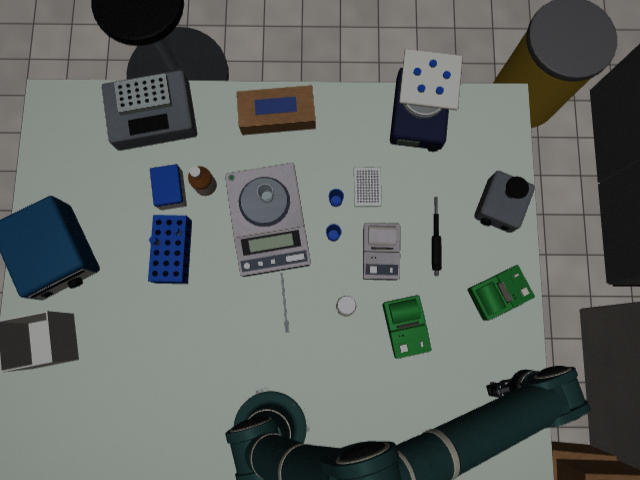

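The white printer is right of the balance, at about (381,251) in the top view, and the green ones are look-alikes. I'll zoom in on the keys.

```bash
cat > h.py <<'E'
import cv2,numpy as np
from plant import calibration
def cam(c):
    k=calibration(c);R=cv2.Rodrigues(k["rvec"])[0];return k["mtx"],R,np.array(k["tvec"]).ravel()
def ray(c,p):
    K,R,t=cam(c);d=R.T@np.linalg.solve(K,[p[0],p[1],1]);return -R.T@t,d
def atz(c,p,z):
    o,d=ray(c,p);return o+d*(z-o[2])/d[2]
def atd(c,p,D):
    o,d=ray(c,p);return o+d*D
def proj(c,X):
    K,R,t=cam(c);q=K@(R@np.asarray(X,float)+t);return q[:2]/q[2]
def tri(a,b):
    o1,d1=ray("side",a);o2,d2=ray("top",b)
    s=np.linalg.lstsq(np.c_[d1,-d2],o2-o1,rcond=None)[0]
    p,q=o1+d1*s[0],o2+d2*s[1];return (p+q)/2,np.linalg.norm(p-q)
E
python3 - <<'E'
import cv2,numpy as np
from h import *
t=cv2.imread("pics/top0.png");s=cv2.imread("pics/side0.png")
cv2.imwrite("pics/z1.png",cv2.resize(t[235:285,230:320],None,fx=8,fy=8,interpolation=cv2.INTER_CUBIC))
cv2.imwrite("pics/z2.png",cv2.resize(t[215:285,355:410],None,fx=8,fy=8,interpolation=cv2.INTER_CUBIC))
cv2.imwrite("pics/z3.png",cv2.resize(s[185:260,255:345],None,fx=8,fy=8,interpolation=cv2.INTER_CUBIC))
cv2.imwrite("pics/z4.png",cv2.resize(s[265:335,290:380],None,fx=8,fy=8,interpolation=cv2.INTER_CUBIC))
d=np.load("pics/top0.npy")
for p in [(246,267),(258,265),(272,262),(294,258),(374,269),(391,270)]:
    print(p,np.round(atd("top",p,np.median(d[p[1]-1:p[1]+2,p[0]-1:p[0]+2]))))
E
```

```text
(246, 267) [472.  75.  59.]
(258, 265) [479.  40.  57.]
(272, 262) [488.  -2.  57.]
(294, 258) [500. -67.  59.]
(374, 269) [ 469. -308.   57.]
(391, 270) [ 467. -359.   56.]
```

Run:
```python
import cv2,numpy as np
a=[cv2.imread(f"pics/z{i}.png") for i in(1,2,3,4)]
c=np.zeros((600,800,3),np.uint8)
for i,(y,x) in zip(a,[(0,0),(0,400),(300,0),(300,400)]):
    s=min(400/i.shape[1],300/i.shape[0]);j=cv2.resize(i,None,fx=s,fy=s);c[y:y+j.shape[0],x:x+j.shape[1]]=j
cv2.imwrite("pics/zz.png",c)
```

```text
(no output)
```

View pics/z1.png

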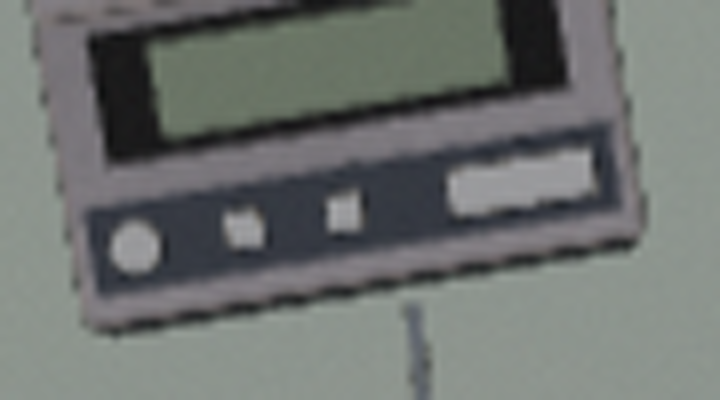

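View pics/z2.png

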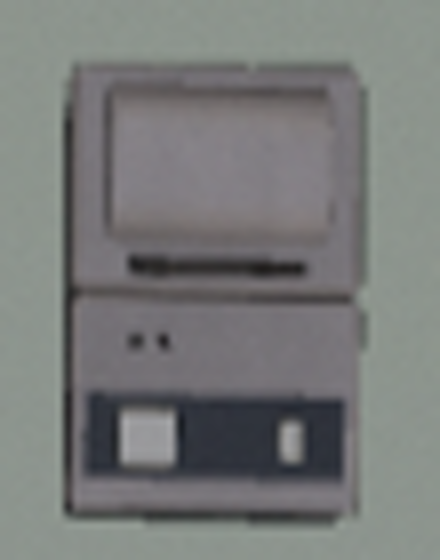

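View pics/z3.png

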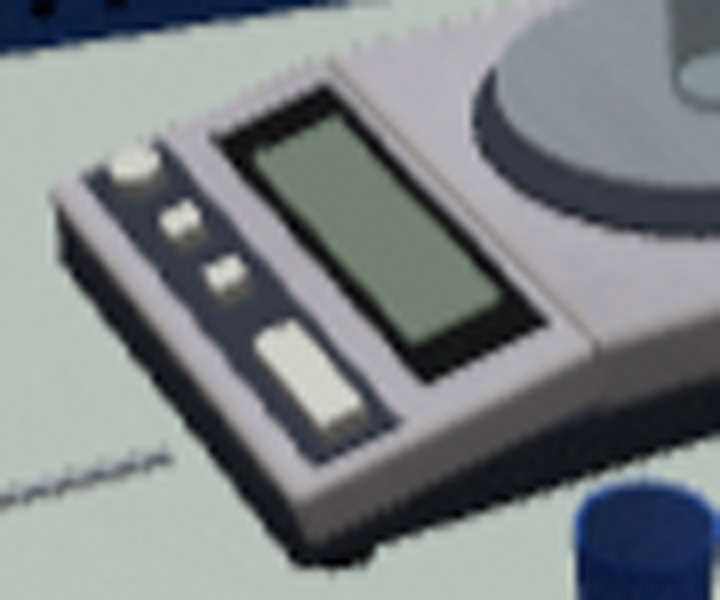

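View pics/z4.png

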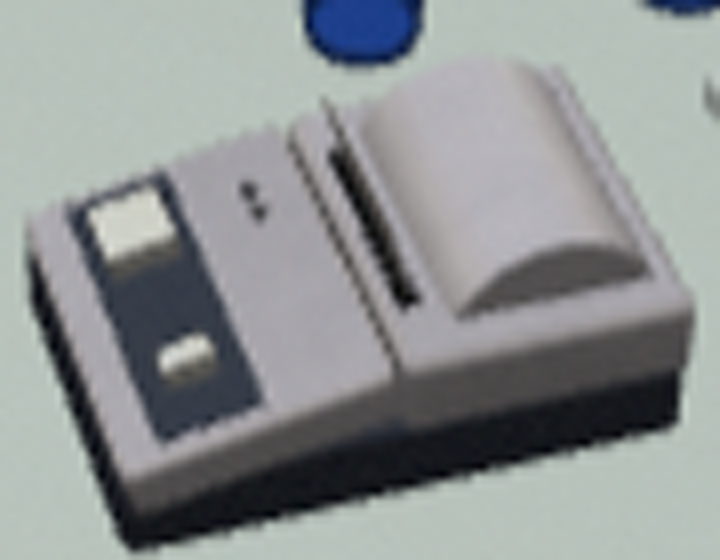

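Run:
```python
from h import *
T=dict(power=(246.4,265.4),menu=(260.2,263.1),unit=(272.6,261.1),tare=(294.9,257.3),print=(373.1,269.2),feed=(390.8,269.8))
S=dict(power=(271.4,204.9),menu=(277.2,211.8),unit=(282.9,218.6),tare=(293.1,231.1),print=(305.8,292.1),feed=(312.9,308.6))
P={}
dt=np.load("pics/top0.npy");ds=np.load("pics/side0.npy")
for k in T:
    p,e=tri(S[k],T[k]);P[k]=p
    print(k,p.round(1),round(e,1),"top@60",atz("top",T[k],60).round(1),"side@60",atz("side",S[k],60).round(1))
v=P["power"]-P["tare"];print(np.degrees(np.arctan2(v[1],v[0]))-90,np.linalg.norm(v),np.linalg.norm(P["power"]-P["menu"]))
v=P["print"]-P["feed"];print(np.degrees(np.arctan2(v[1],v[0]))-90,np.linalg.norm(v))
# spatula, jar
```

```text
power [474.4  74.1  62.2] 4.0 top@60 [476.6  74.2  60. ] side@60 [473.   77.4  60. ]
menu [481.6  33.2  62.5] 3.8 top@60 [483.9  33.2  60. ] side@60 [480.4  36.8  60. ]
unit [488.5  -3.6  61.6] 3.0 top@60 [490.2  -3.7  60. ] side@60 [487.4  -1.5  60. ]
tare [500.1 -70.   61.8] 3.7 top@60 [502.2 -70.2  60. ] side@60 [498.8 -67.7  60. ]
print [ 466.2 -304.4   58. ] 4.1 top@60 [ 468.  -304.6   60. ] side@60 [ 463.5 -306.5   60. ]
feed [ 465.8 -357.9   55.9] 2.5 top@60 [ 466.6 -357.6   60. ] side@60 [ 463.4 -361.7   60. ]
10.122095911641537 146.44108656626025 41.60299614863379
-0.3726724177689249 53.45131055911958
```

Triangulated sizes match the given ones: power–menu is 41.6 mm against 41, and print–feed is 53.5 mm against 54. Next I close the jaws, tilt the tool 12° to the panel normal and travel high.

>>> jog_arm([
  {"linear":[0.2,0.2,0],"dr":[0,-0.03,0]},
  {"linear":[0.4,0.4,0],"dr":[0,-0.0667,0]},
  {"linear":[0.6,0.6,0],"dr":[0,-0.0667,0]},
  {"linear":[0.8,0.8,0],"dr":[0,-0.0667,0]},
  {"linear":[1,1,0],"dr":[0,-0.0667,0]},
  {"linear":[1,1,0],"dr":[0,-0.0667,0]},
  {"linear":[1,1,0],"dr":[0,-0.0667,0]},
  {"linear":[1,1,0],"dr":[0,-0.0667,0]},
  {"linear":[1,1,0],"dr":[0,-0.0667,0]},
], jaw=0, squeeze=20)

```text
time_s: 1.6
tcp_pos: [406.8, -379.8, 228.0]
orientation: [0.013, 0.987, 0.122, 0.104]
force: [-0.4, -0.4, 0.4]
width: 0.1
```

>>> jog_arm([
  {"linear":[0.23,1,0],"dr":[0,0,0]},
  {"linear":[0.23,1,0],"dr":[0,0,0]},
  {"linear":[0.23,1,0],"dr":[0,0,0]},
  {"linear":[0.23,1,0],"dr":[0,0,0]},
  {"linear":[0.23,1,0],"dr":[0,0,0]},
  {"linear":[0.23,1,0],"dr":[0,0,0]},
  {"linear":[0.23,1,0],"dr":[0,0,0]},
  {"linear":[0.23,1,0],"dr":[0,0,0]},
])

```text
time_s: 2.4
tcp_pos: [463.9, -132.1, 227.9]
orientation: [0.013, 0.987, 0.12, 0.104]
force: [-0.9, 0.2, -0.0]
width: 0.1
```

>>> jog_arm([
  {"linear":[0,0.82,-0.1],"dr":[0,0,0]},
  {"linear":[0,0.82,-0.2],"dr":[0,0,0]},
  {"linear":[0,0.82,-0.3],"dr":[0,0,0]},
  {"linear":[0,0.82,-0.38],"dr":[0,0,0]},
  {"linear":[0,0.82,-0.38],"dr":[0,0,0]},
  {"linear":[0,0.82,-0.38],"dr":[0,0,0]},
  {"linear":[0,0.82,-0.38],"dr":[0,0,0]},
  {"linear":[0,0.82,-0.38],"dr":[0,0,0]},
])

```text
time_s: 3.2
tcp_pos: [464.9, 70.5, 133.5]
orientation: [0.014, 0.987, 0.118, 0.104]
force: [-0.2, 0.3, -0.1]
width: 0.3
```

```bash
cat > look.py <<'E'
import sys
from plant import *
from h import *
n=sys.argv[1];s=state()
from scipy.spatial.transform import Rotation as Ro
q=s["orientation"];R=Ro.from_quat([q[1],q[2],q[3],q[0]]).as_matrix()
tip=s["tcp_pos"]+25*R[:,2];print("tip",tip.round(1),"z",R[:,2].round(3),"F",s["force"].round(2),"t",s["time_s"])
o=np.zeros((600,800,3),np.uint8)
for i,c in enumerate(("side","top")):
    im,d=get_image(c);u=proj(c,tip);print(c,u.round(1))
    x,y=[int(round(v)) for v in u];x=min(max(x,50),589);y=min(max(y,75),404)
    cr=cv2.resize(im[y-75:y+75,x-50:x+50],(400,600),interpolation=cv2.INTER_CUBIC)
    cv2.circle(cr,(int((u[0]-x+50.5)*4),int((u[1]-y+75.5)*4)),3,(0,0,255),-1)
    o[:,400*i:400*i+400]=cr
cv2.imwrite(f"pics/{n}.png",o)
E
python3 look.py a1
```

```text
tip [470.1  70.5 109. ] z [ 0.209 -0.002 -0.978] F [-0.24  0.35 -0.08] t 3.2
side [270.  191.7]
top [245.2 265.4]
```

View pics/a1.png

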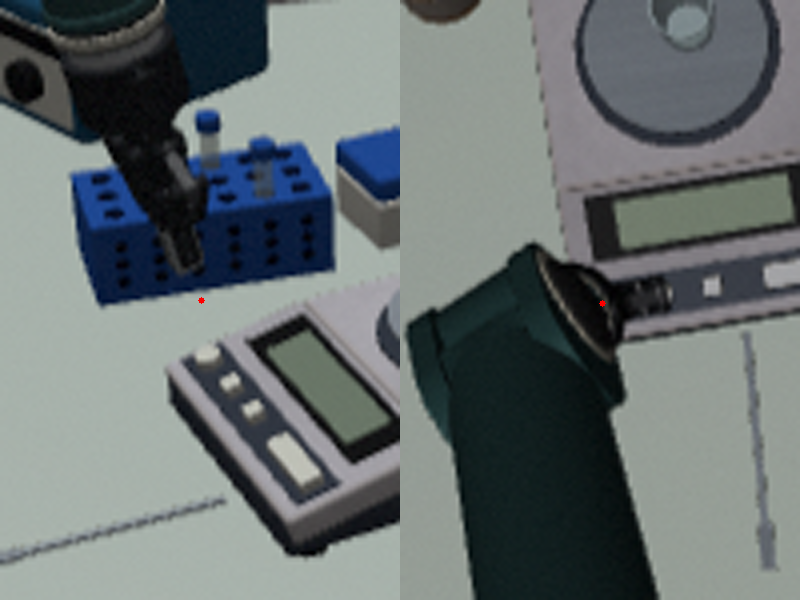

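Run:
```python
from plant import *
from h import *
o=np.zeros((600,800,3),np.uint8)
s=state();print(s["tcp_pos"],s["time_s"])
for c,(x,y),i in(("side",(265,190),0),("top",(250,262),1)):
    im,d=get_image(c);np.save(f"pics/{c}1.npy",d);cv2.imwrite(f"pics/{c}1.png",im)
    o[:,400*i:400*i+400]=cv2.resize(im[y-30:y+30,x-20:x+20],(400,600),interpolation=cv2.INTER_CUBIC)
    print(c,proj(c,s["tcp_pos"]))
    for yy in range(y-15,y+16,3):
        print(yy,[tuple(atd(c,(xx,yy),d[yy,xx]).astype(int)) if d[yy,xx]>0 else 0 for xx in range(x-12,x+13,3)])
cv2.imwrite("pics/a2.png",o)
for c in("side","top"):
    _,R,t=cam(c);print(c,-R.T@t)
```

```text
[464.83889206  70.82315086 133.74789642] 3.3
side [267.57191075 184.40780033]
175 [(np.int64(456), np.int64(265), np.int64(61)), (np.int64(466), np.int64(266), np.int64(59)), (np.int64(474), np.int64(257), np.int64(63)), (np.int64(449), np.int64(60), np.int64(171)), (np.int64(457), np.int64(61), np.int64(169)), (np.int64(466), np.int64(63), np.int64(167)), (np.int64(515), np.int64(267), np.int64(51)), 0, (np.int64(535), np.int64(265), np.int64(48))]
178 [(np.int64(456), np.int64(269), np.int64(48)), (np.int64(465), np.int64(264), np.int64(49)), (np.int64(474), np.int64(260), np.int64(50)), (np.int64(449), np.int64(62), np.int64(161)), (np.int64(457), np.int64(63), np.int64(159)), (np.int64(465), np.int64(60), np.int64(159)), (np.int64(513), np.int64(261), np.int64(43)), (np.int64(524), np.int64(263), np.int64(40)), (np.int64(534), np.int64(265), np.int64(37))]
181 [(np.int64(455), np.int64(266), np.int64(39)), (np.int64(464), np.int64(265), np.int64(38)), (np.int64(473), np.int64(260), np.int64(39)), (np.int64(448), np.int64(64), np.int64(150)), (np.int64(455), np.int64(56), np.int64
[... 7471 characters left out ...]
64(265)), (np.int64(453), np.int64(56), np.int64(39)), (np.int64(455), np.int64(49), np.int64(23)), (np.int64(456), np.int64(40), np.int64(18)), (np.int64(458), np.int64(34), np.int64(-3))]
277 [(np.int64(389), np.int64(24), np.int64(521)), (np.int64(393), np.int64(22), np.int64(490)), (np.int64(396), np.int64(19), np.int64(465)), (np.int64(399), np.int64(17), np.int64(435)), (np.int64(448), np.int64(70), np.int64(0)), (np.int64(449), np.int64(61), np.int64(-3)), (np.int64(449), np.int64(52), np.int64(-3)), (np.int64(448), np.int64(42), np.int64(0)), (np.int64(448), np.int64(32), np.int64(7))]
side [  249.51117626 -1061.4412095    799.79709523]
top [ 262.78346328 -157.29847071 1655.5277155 ]
```

View pics/a2.png

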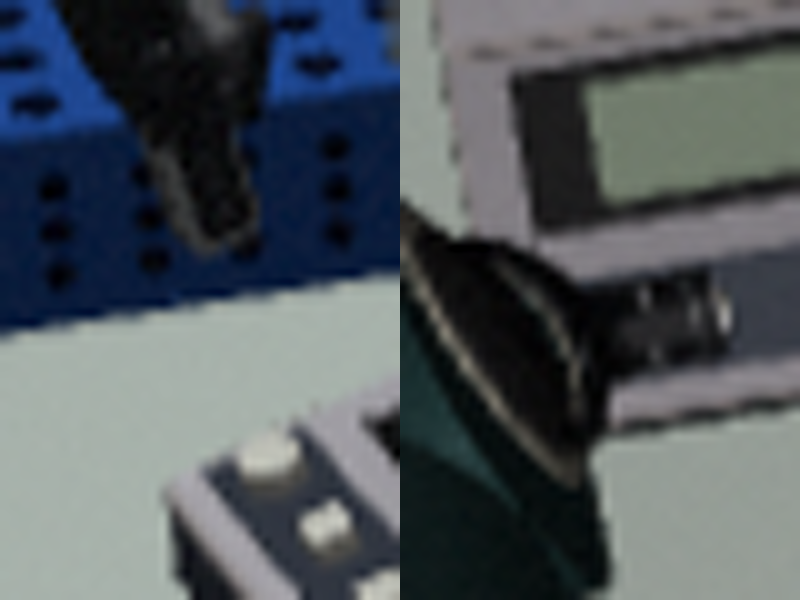

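Run:
```python
from h import *
p=np.array([155.5,-630.5,226.6])
for c in("side","top"): print(c,proj(c,p),proj(c,p-[0,0,12]),proj(c,p-[0,0,25]))
s=cv2.imread("pics/side0.png");t=cv2.imread("pics/top0.png")
o=np.zeros((600,800,3),np.uint8)
o[:,:400]=cv2.resize(s[345:435,125:185],(400,600),interpolation=cv2.INTER_CUBIC)
o[:,400:]=cv2.resize(t[345:435,480:540],(400,600),interpolation=cv2.INTER_CUBIC)
cv2.imwrite("pics/b.png",o)
```

```text
side [157.95923094 404.28439565] [159.70619287 409.30534594] [161.55579214 414.62128664]
top [505.95777231 381.96217979] [504.41991672 381.59739866] [502.78286722 381.20908862]
```

View pics/b.png

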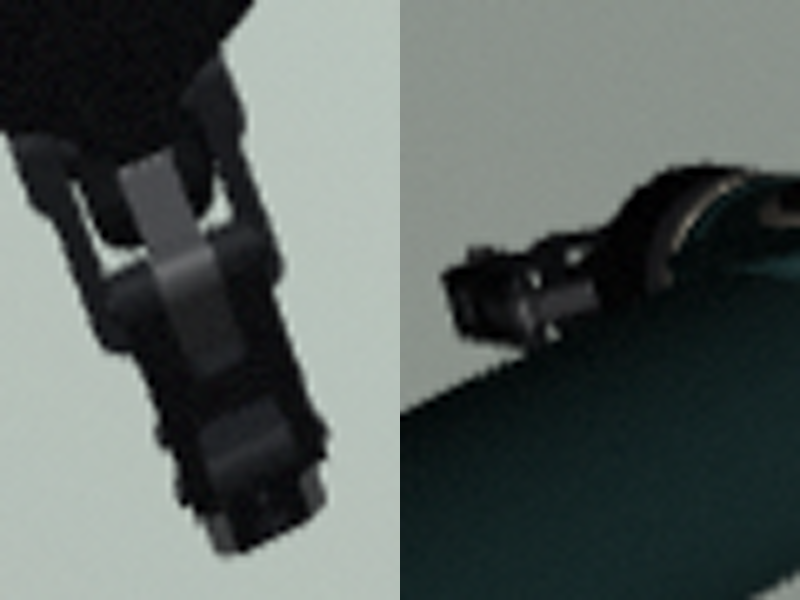

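Run:
```python
from h import *
p=np.array([155.5,-630.5,226.6])
a=np.array([.24,-.97,0])
b=np.array([.97,.24,0])
for h in (0,12,25):
  for s in(-1,1):
    for w in (-11,11):
     print(h,s,w,proj("side",p+s*43*a+w*b-[0,0,h]).round(1),proj("top",p+s*50*a+w*b-[0,0,h]).round(1))
```

```text
0 -1 -11 [141.6 385.4] [488.7 390.9]
0 -1 11 [156.8 378.7] [486.3 382.4]
0 1 -11 [159.2 432.7] [525.6 381.5]
0 1 11 [175.6 424.6] [523.1 373.1]
12 -1 -11 [143.5 390.5] [487.3 390.5]
12 -1 11 [158.5 383.8] [484.9 382. ]
12 1 -11 [161.  437.6] [523.9 381.2]
12 1 11 [177.2 429.6] [521.4 372.8]
25 -1 -11 [145.4 395.8] [485.8 390. ]
25 -1 11 [160.3 389.1] [483.4 381.6]
25 1 -11 [163.  442.9] [522.1 380.8]
25 1 11 [178.9 434.9] [519.7 372.5]
```

The pixels put the shut fingertips near the TCP itself, at about (266.5,185), not 25 mm ahead of it. The initial picture agrees. I'll descend cautiously along the key axis and watch both force and pictures.

>>> jog_arm([
  {"linear":[0.012,0.019,-0.08],"dr":[0,0,0]},
  {"linear":[0.012,0.019,-0.154],"dr":[0,0,0]},
  {"linear":[0.012,0.019,-0.154],"dr":[0,0,0]},
  {"linear":[0.012,0.019,-0.154],"dr":[0,0,0]},
  {"linear":[0.012,0.019,-0.154],"dr":[0,0,0]},
])

```text
time_s: 3.9
tcp_pos: [468.3, 76.2, 96.1]
orientation: [0.014, 0.987, 0.119, 0.105]
force: [0.5, -0.1, -0.2]
width: 0.0
```

```bash
cat > look2.py <<'E'
import sys
from plant import *
from h import *
n=sys.argv[1];x,y=int(sys.argv[2]),int(sys.argv[3]);s=state()
print(s["tcp_pos"].round(1),"F",s["force"].round(2),"t",s["time_s"],"tcp px",proj("side",s["tcp_pos"]).round(1))
im,d=get_image("side")
cr=cv2.resize(im[y-30:y+30,x-40:x+40],(800,600),interpolation=cv2.INTER_CUBIC)
cv2.imwrite(f"pics/{n}.png",cr)
E
python3 look2.py a3 265 195
```

```text
[468.3  76.2  96.1] F [ 0.54 -0.12 -0.25] t 3.9 tcp px [269.2 194.7]
```

View pics/a3.png

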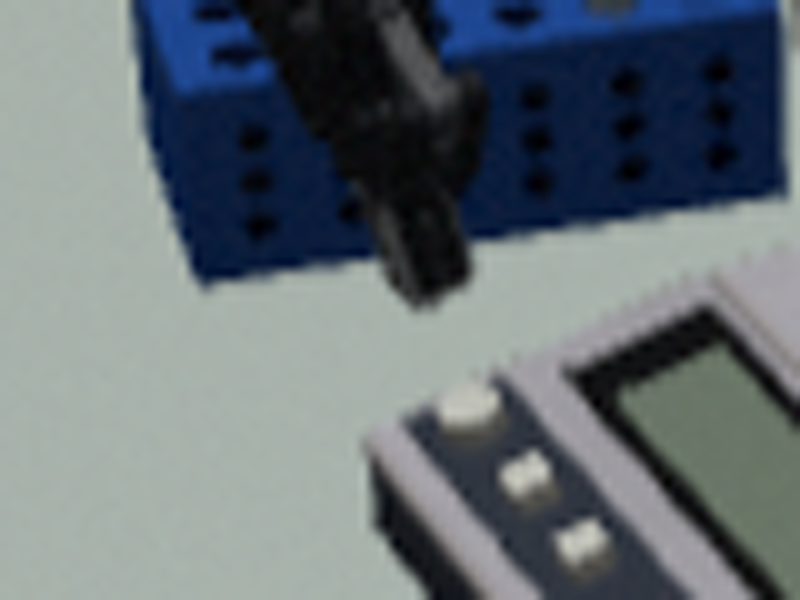

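>>> jog_arm([
  {"linear":[0.015,0,-0.05],"dr":[0,0,0]},
  {"linear":[0.027,-0.002,-0.108],"dr":[0,0,0]},
  {"linear":[0.027,-0.002,-0.108],"dr":[0,0,0]},
  {"linear":[0.027,-0.002,-0.108],"dr":[0,0,0]},
  {"linear":[0.027,-0.002,-0.108],"dr":[0,0,0]},
])

```text
time_s: 4.45
tcp_pos: [475.4, 75.9, 70.0]
orientation: [0.013, 0.987, 0.119, 0.106]
force: [-0.5, 0.0, 0.1]
width: -0.0
```

```bash
python3 look2.py a4 270 200
```

```text
[475.4  75.9  70. ] F [-0.45  0.01  0.06] t 4.45 tcp px [272.1 202.1]
```

View pics/a4.png

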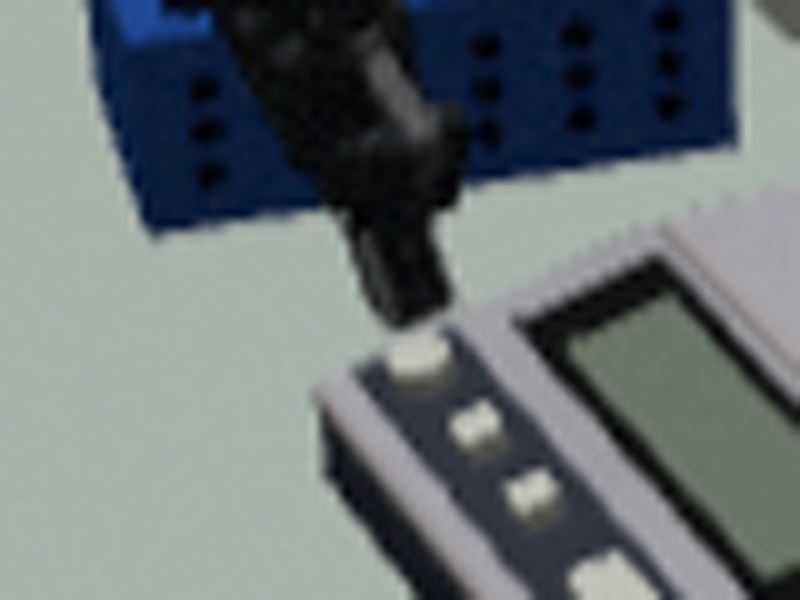

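>>> jog_arm([
  {"linear":[0.003,0,-0.015],"dr":[0,0,0]},
  {"linear":[0.005,0,-0.028],"dr":[0,0,0]},
  {"linear":[0.005,0,-0.028],"dr":[0,0,0]},
  {"linear":[0.005,0,-0.028],"dr":[0,0,0]},
])

```text
time_s: 4.9
tcp_pos: [476.5, 75.9, 62.8]
orientation: [0.013, 0.987, 0.119, 0.106]
force: [-0.3, -0.2, 0.0]
width: -0.0
```

>>> jog_arm([
  {"linear":[0.001,0,-0.006],"dr":[0,0,0]},
  {"linear":[0.002,0,-0.01],"dr":[0,0,0]},
  {"linear":[0.002,0,-0.01],"dr":[0,0,0]},
])

```text
time_s: 5.2
tcp_pos: [477.0, 75.8, 60.2]
orientation: [0.014, 0.987, 0.119, 0.106]
force: [-0.2, 0.4, 0.0]
width: -0.2
```

>>> jog_arm([
  {"linear":[0.001,0,-0.006],"dr":[0,0,0]},
  {"linear":[0.002,0,-0.01],"dr":[0,0,0]},
  {"linear":[0.002,0,-0.01],"dr":[0,0,0]},
])

```text
time_s: 5.5
tcp_pos: [477.5, 75.9, 57.6]
orientation: [0.014, 0.987, 0.119, 0.106]
force: [0.1, 0.8, 1.2]
width: -0.1
```

```bash
python3 look2.py a5 270 200
```

```text
[477.5  75.9  57.6] F [0.08 0.83 1.18] t 5.5 tcp px [273.1 205.6]
```

View pics/a5.png

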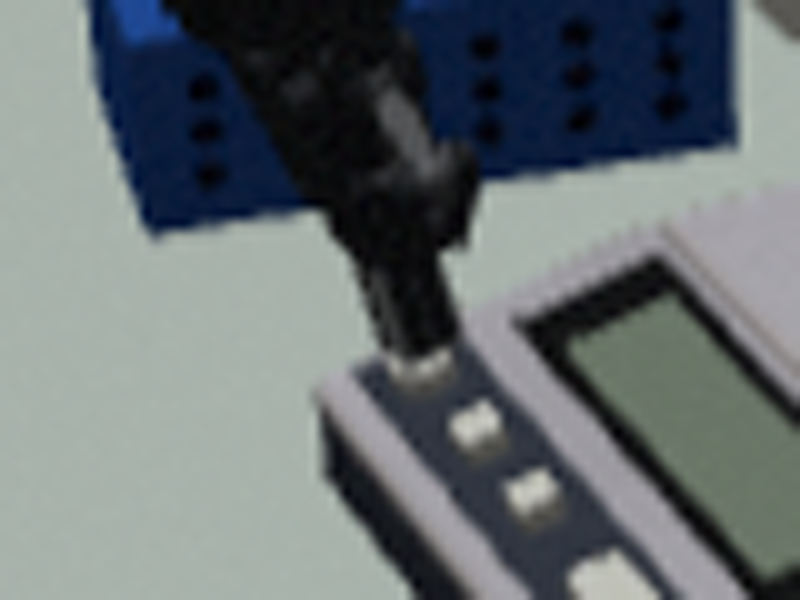

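First contact reads 1.2 N, and the tip sits on the power key at about (271,205). Now I press about 3.5 mm further.

>>> jog_arm([
  {"linear":[0.001,0,-0.004],"dr":[0,0,0]},
  {"linear":[0.002,0,-0.009],"dr":[0,0,0]},
  {"linear":[0.003,0,-0.014],"dr":[0,0,0]},
  {"linear":[0.003,0,-0.014],"dr":[0,0,0]},
  {"linear":[0.003,0,-0.014],"dr":[0,0,0]},
])

```text
time_s: 6.05
tcp_pos: [478.2, 76.0, 54.2]
orientation: [0.014, 0.987, 0.119, 0.106]
force: [-1.9, -0.4, 5.9]
width: -0.2
```

>>> jog_arm([
  {"linear":[0,0,0],"dr":[0,0,0]},
  {"linear":[-0.009,0,0.04],"dr":[0,0,0]},
  {"linear":[-0.034,0,0.16],"dr":[0,0,0]},
  {"linear":[-0.034,0,0.16],"dr":[0,0,0]},
  {"linear":[0.066,-0.58,0.16],"dr":[0,0,0]},
  {"linear":[0.066,-0.58,0.16],"dr":[0,0,0]},
  {"linear":[0.066,-0.58,0.16],"dr":[0,0,0]},
  {"linear":[0.066,-0.58,0.16],"dr":[0,0,0]},
  {"linear":[0.066,-0.58,0.16],"dr":[0,0,0]},
  {"linear":[0.066,-0.58,0.16],"dr":[0,0,0]},
])

```text
time_s: 7.05
tcp_pos: [494.4, -68.0, 94.1]
orientation: [0.013, 0.987, 0.12, 0.106]
force: [-0.2, 0.4, -0.3]
width: 0.0
```

```bash
python3 look2.py a6 285 215
```

```text
[494.4 -68.   94.1] F [-0.23  0.44 -0.35] t 7.05 tcp px [291.1 221. ]
```

View pics/a6.png

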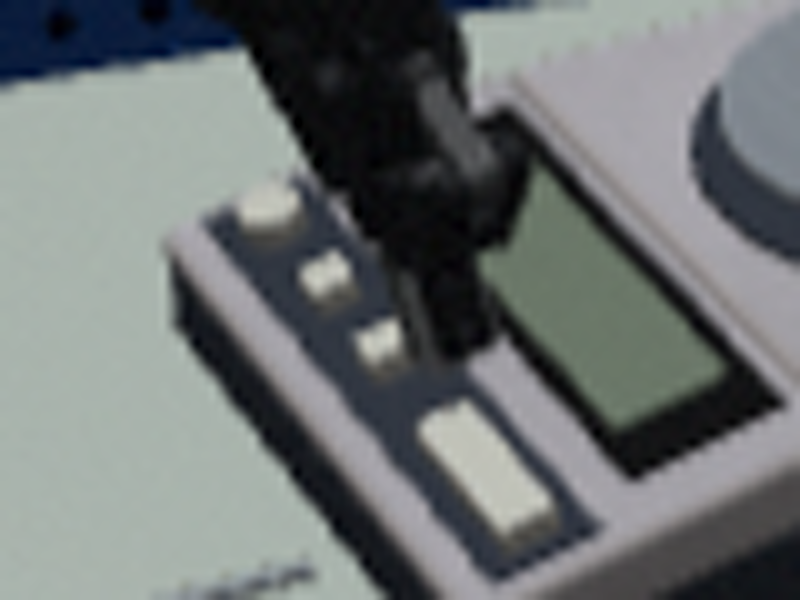

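>>> jog_arm([
  {"linear":[0.015,-0.002,-0.06],"dr":[0,0,0]},
  {"linear":[0.025,-0.004,-0.1],"dr":[0,0,0]},
  {"linear":[0.026,-0.004,-0.112],"dr":[0,0,0]},
  {"linear":[0.026,-0.004,-0.112],"dr":[0,0,0]},
  {"linear":[0.026,-0.004,-0.112],"dr":[0,0,0]},
])

```text
time_s: 7.6
tcp_pos: [501.0, -67.9, 66.3]
orientation: [0.013, 0.987, 0.121, 0.106]
force: [-0.5, 0.1, -0.5]
width: -0.0
```

```bash
python3 look2.py a7 285 215
```

```text
[501.  -67.9  66.3] F [-0.53  0.09 -0.48] t 7.6 tcp px [293.8 229.1]
```

View pics/a7.png

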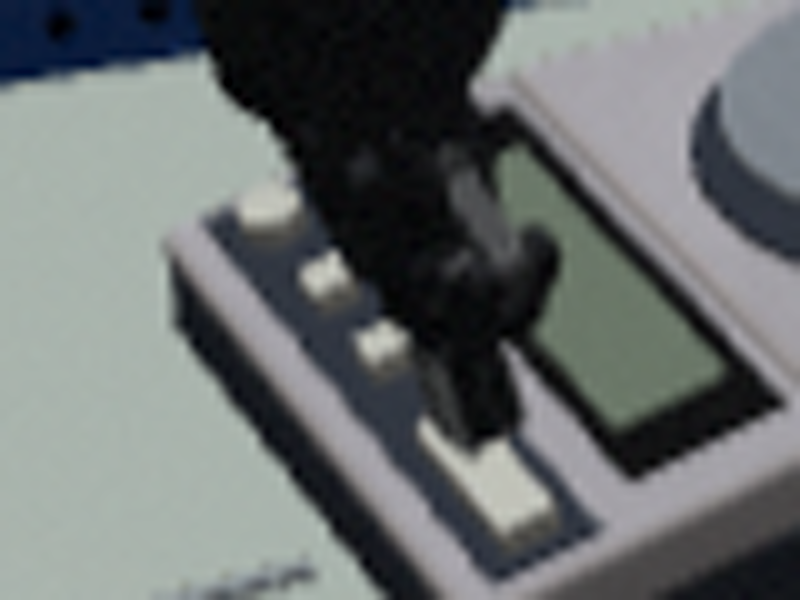

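>>> jog_arm([
  {"linear":[0,-0.004,-0.015],"dr":[0,0,0]},
  {"linear":[0.002,-0.004,-0.028],"dr":[0,0,0]},
  {"linear":[0.002,-0.004,-0.028],"dr":[0,0,0]},
  {"linear":[0.002,-0.004,-0.028],"dr":[0,0,0]},
])

```text
time_s: 8.05
tcp_pos: [501.5, -69.1, 59.3]
orientation: [0.013, 0.987, 0.12, 0.106]
force: [-0.5, 0.1, -0.1]
width: -0.1
```

>>> jog_arm([
  {"linear":[0,0,-0.004],"dr":[0,0,0]},
  {"linear":[0.001,0,-0.008],"dr":[0,0,0]},
  {"linear":[0.001,0,-0.008],"dr":[0,0,0]},
])

```text
time_s: 8.35
tcp_pos: [501.8, -69.2, 57.3]
orientation: [0.013, 0.987, 0.12, 0.106]
force: [-0.2, 0.3, 1.3]
width: 0.3
```

Contact reads 1.3 N. Pressing about 3.5 mm further.

>>> jog_arm([
  {"linear":[0.001,0,-0.004],"dr":[0,0,0]},
  {"linear":[0.002,0,-0.009],"dr":[0,0,0]},
  {"linear":[0.003,0,-0.014],"dr":[0,0,0]},
  {"linear":[0.003,0,-0.014],"dr":[0,0,0]},
  {"linear":[0.003,0,-0.014],"dr":[0,0,0]},
  {"linear":[0.003,0,-0.014],"dr":[0,0,0]},
])

```text
time_s: 8.95
tcp_pos: [502.6, -69.0, 53.9]
orientation: [0.013, 0.987, 0.121, 0.106]
force: [-2.4, 0.5, 5.3]
width: -0.0
```

>>> jog_arm([
  {"linear":[-0.009,0,0.04],"dr":[0,0,0]},
  {"linear":[-0.04,0,0.18],"dr":[0,0,0]},
  {"linear":[-0.04,0,0.2],"dr":[0,0,0]},
  {"linear":[-0.1,-0.2,0.2],"dr":[0,0,0]},
  {"linear":[-0.164,-0.4,0.2],"dr":[0,0,0]},
  {"linear":[-0.164,-0.6,0.2],"dr":[0,0,0]},
  {"linear":[-0.164,-0.8,0.2],"dr":[0,0,0]},
  {"linear":[-0.164,-0.944,0.2],"dr":[0,0,0]},
  {"linear":[-0.164,-0.944,0.18],"dr":[0,0,0]},
  {"linear":[-0.164,-0.944,0.16],"dr":[0,0,0]},
  {"linear":[-0.164,-0.944,0.15],"dr":[0,0,0]},
  {"linear":[-0.164,-0.944,0.15],"dr":[0,0,0]},
  {"linear":[-0.164,-0.944,0.15],"dr":[0,0,0]},
])

```text
time_s: 10.25
tcp_pos: [462.0, -303.6, 91.6]
orientation: [0.013, 0.987, 0.122, 0.106]
force: [0.4, -0.2, -0.4]
width: -0.1
```

```bash
python3 look2.py a8 305 285
```

```text
[ 462.  -303.6   91.6] F [ 0.4  -0.22 -0.36] t 10.25 tcp px [304.6 281.1]
```

View pics/a8.png

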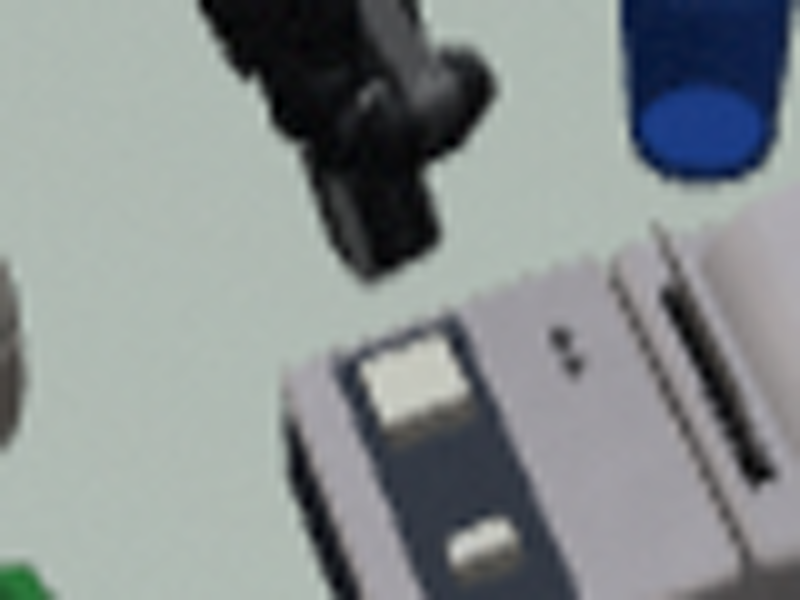

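>>> jog_arm([
  {"linear":[0.012,-0.003,-0.06],"dr":[0,0,0]},
  {"linear":[0.02,-0.006,-0.1],"dr":[0,0,0]},
  {"linear":[0.02,-0.006,-0.114],"dr":[0,0,0]},
  {"linear":[0.02,-0.006,-0.114],"dr":[0,0,0]},
  {"linear":[0.02,-0.006,-0.114],"dr":[0,0,0]},
])

```text
time_s: 10.8
tcp_pos: [467.1, -305.3, 63.0]
orientation: [0.013, 0.987, 0.122, 0.106]
force: [-0.4, -0.0, 0.4]
width: 0.0
```

```bash
python3 look2.py a9 305 285
```

```text
[ 467.1 -305.3   63. ] F [-0.35 -0.    0.36] t 10.8 tcp px [307.1 290.4]
```

View pics/a9.png

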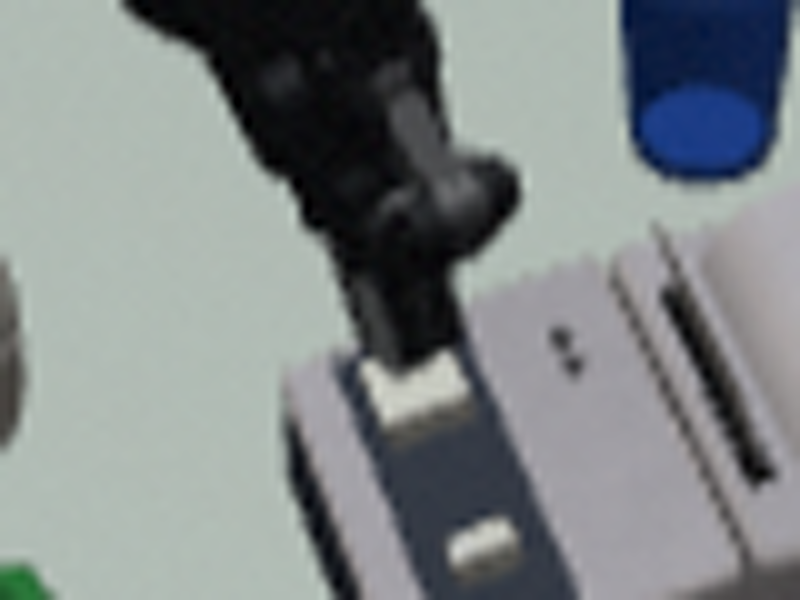

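The tip is over the print key at about (306,290). I continue down in small steps.

>>> jog_arm([
  {"linear":[0.002,0,-0.012],"dr":[0,0,0]},
  {"linear":[0.004,0,-0.024],"dr":[0,0,0]},
  {"linear":[0.004,0,-0.024],"dr":[0,0,0]},
  {"linear":[0.004,0,-0.024],"dr":[0,0,0]},
])

```text
time_s: 11.25
tcp_pos: [468.1, -305.4, 57.2]
orientation: [0.013, 0.987, 0.122, 0.106]
force: [0.7, -0.3, 0.0]
width: 0.0
```

>>> jog_arm([
  {"linear":[0,0,-0.004],"dr":[0,0,0]},
  {"linear":[0.001,0,-0.008],"dr":[0,0,0]},
  {"linear":[0.001,0,-0.008],"dr":[0,0,0]},
])

```text
time_s: 11.55
tcp_pos: [468.3, -305.3, 55.1]
orientation: [0.013, 0.987, 0.122, 0.106]
force: [-0.5, 0.1, -0.2]
width: 0.0
```

>>> jog_arm([
  {"linear":[0,0,-0.004],"dr":[0,0,0]},
  {"linear":[0.001,0,-0.008],"dr":[0,0,0]},
  {"linear":[0.001,0,-0.008],"dr":[0,0,0]},
])

```text
time_s: 11.85
tcp_pos: [468.5, -305.3, 52.9]
orientation: [0.013, 0.987, 0.122, 0.106]
force: [0.4, -0.7, 0.7]
width: 0.3
```

>>> jog_arm([
  {"linear":[0.001,0,-0.004],"dr":[0,0,0]},
  {"linear":[0.002,0,-0.008],"dr":[0,0,0]},
  {"linear":[0.002,0,-0.012],"dr":[0,0,0]},
  {"linear":[0.002,0,-0.012],"dr":[0,0,0]},
])

```text
time_s: 12.25
tcp_pos: [469.2, -305.3, 50.1]
orientation: [0.013, 0.987, 0.122, 0.106]
force: [-1.1, -0.3, 4.1]
width: -0.4
```

A little deeper for margin, then hold.

>>> jog_arm([
  {"linear":[0.001,0,-0.004],"dr":[0,0,0]},
  {"linear":[0.001,0,-0.006],"dr":[0,0,0]},
  {"linear":[0.001,0,-0.006],"dr":[0,0,0]},
  {"linear":[0.001,0,-0.006],"dr":[0,0,0]},
])

```text
time_s: 12.65
tcp_pos: [469.5, -305.4, 48.8]
orientation: [0.013, 0.987, 0.122, 0.106]
force: [-1.8, 1.1, 5.8]
width: -0.1
```

>>> jog_arm([
  {"linear":[-0.009,0,0.04],"dr":[0,0,0]},
  {"linear":[-0.04,0,0.2],"dr":[0,0,0]},
  {"linear":[-0.08,0,0.4],"dr":[0,0,0]},
  {"linear":[-0.16,0,0.6],"dr":[0,0,0]},
  {"linear":[-0.2,-0.1,0.6],"dr":[0,0,0]},
  {"linear":[-0.2,-0.3,0.6],"dr":[0,0,0]},
  {"linear":[-0.2,-0.5,0.6],"dr":[0,0,0]},
  {"linear":[-0.2,-0.7,0.6],"dr":[0,0,0]},
  {"linear":[-0.2,-0.7,0.6],"dr":[0,0,0]},
  {"linear":[-0.2,-0.7,0.6],"dr":[0,0,0]},
  {"linear":[-0.2,-0.7,0.6],"dr":[0,0,0]},
])

```text
time_s: 13.75
tcp_pos: [419.8, -478.6, 198.7]
orientation: [0.013, 0.987, 0.123, 0.106]
force: [-0.2, -0.1, -0.9]
width: 0.1
```

Run:
```python
from plant import *
from h import *
print(state()["dq"].round(3))
for c in("side","top"):
    im,d=get_image(c);cv2.imwrite(f"pics/{c}9.png",im)
    a=cv2.imread(f"pics/{c}0.png")
    df=cv2.absdiff(im,a).max(2)
    cv2.imwrite(f"pics/{c}d.png",np.clip(df.astype(int)*4,0,255).astype(np.uint8))
o=np.hstack([cv2.resize(cv2.imread(f"pics/{c}{k}.png"),(400,300)) for c,k in(("side",9),("top",9))])
o2=np.hstack([cv2.resize(cv2.imread(f"pics/{c}d.png"),(400,300)) for c in("side","top")])
cv2.imwrite("pics/fin.png",np.vstack([o,o2]))
```

```text
[-0.01  -0.01  -0.005  0.007  0.004 -0.001  0.   ]
```

View pics/fin.png

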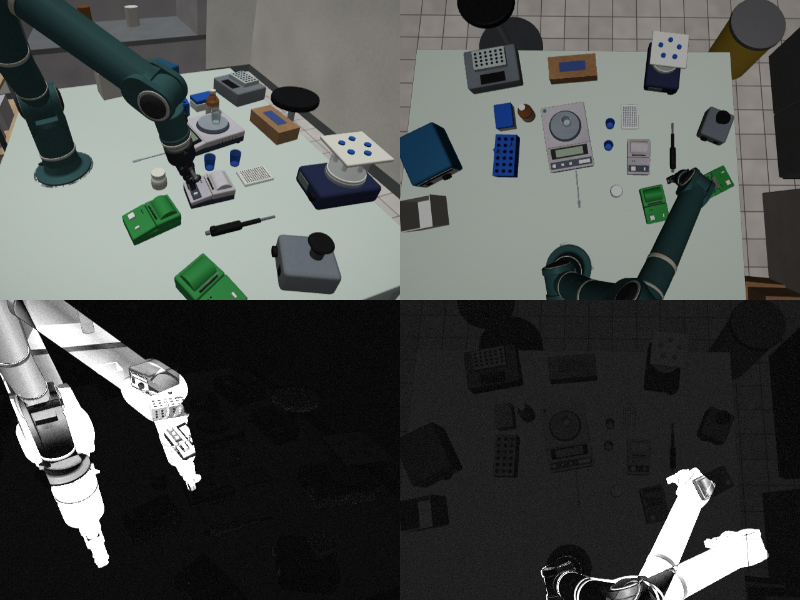

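The difference pictures show only the arm changed. Balance, printer, beaker and bystanders stand where they were, and the arm is clear.

Run:
```python
from plant import *
print(job_done())
```

```text
the job is handed in; nothing more can be done
None
```

I tapped the power key, then the tare bar, then the white printer's print key with the closed fingertips, and handed the job in at about 14 s of the 48 s. `job_done()` gives no verdict, so these are my own checks.

- **Presses:** the vertical force reached 5.9 N on power, 5.3 N on tare and 5.8 N on print. By the spring figures that is about 3.5 mm down on each, past the 2 mm that counts and far below 25 N. I never read the key positions directly.
- **End state:** comparing pictures from before and after, only the arm had changed. The arm stood clear of everything and nearly still. The neighbouring keys showed no movement in the close-ups, and the power key was up again before I went to tare.
- **Disagreement 1:** in the pictures the shut fingertips stood about at the reported tool point, not 25 mm ahead of it as stated. The first contacts confirmed this, so I went down in small steps and watched the force.
- **Disagreement 2:** the two cameras differed by 3–4 mm on where the keys were. I took roughly the middle, and all three presses landed on their keys.

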